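# Dip the slide rack: hang it, free the catch, hold the lever down

### The job

Hang the white slide rack, kept upright, by the middle of its wire handle on the hook above the glass dish and let go of it. Then flip the lever's safety catch outward, clear of the lever, and only then pull the sprung lever fully towards the robot, lowering the rack into the dish. Finish while still gripping the lever fully pulled; leave the spare dish, slide box and bottle where they stand.

Things in the scene. Friction and masses are not known exactly. Their poses are not given: they have to be found in the camera images.
- rack: Loose white slide rack, 220 g, glass slides in it: open box 56 (x) x 84 (y) x 40 (z) mm. Origin: centre of underside, z up. Wire handle 8 mm thick in its y-z plane: uprights at y = -38, +38 carry a straight bar along y, centreline at z 100; the opening under it is 68 wide, from z 40 to 96. A flat finger tab stands on the middle of the bar. Front and back are alike.
- rack_tab (a point): Point on the upright finger tab, 128 mm above the rack's underside, on its middle axis. Tab: 10 mm thick (rack's x), 26 wide (y), from the bar up to z 145. Pinch it from above across the 10 mm, fingertips at least 9 mm above the top of the bar, so that the hook has room.
- rack_bar (a point): Middle of the centreline of the rack's handle bar, 100 mm above its underside.
- dipper: Fixed dipping stand. Origin under its white base plate at table height; -x is its front (robot side), y its left, z up; turned up to 0.2 rad. In this frame, mm: plate x -110..130, y -142..168, 12 thick; column behind the dish x 90..126, y 50..120, top z 212; lever unit on the right: two cheeks to z 72 about y -90, x -85..-10.
- dip_hook: Steel hook, 8 mm round bar along the stand's x at its y 85, open end to the front (-x). Origin on the centreline of its lowest part, (0, 85, 187) mm in the stand's frame with the lever up, axes as the stand's. Upturned tip ends at x -25, top 17 mm above the origin; behind the valley (x +21 back to the column) top is 14 above. Goes straight down 57 mm per rad of lever, 60 in all.
- hook_seat (a point): Where the centre of the rack's bar lies when hung, bar along the stand's y: 8 mm above the hook's origin, 195 mm above the table with the lever up. The bar goes over the tip from the front, tip through the handle opening, then down into the valley.
- dish_rim (a point): Centre of the mouth of the fixed open glass dish, (0, 85, 75) mm in the stand's frame. Dish outside 104 (x) x 140 (y) mm, walls 4, inner floor at z 16, rim at z 75.
- dip_lever (a joint): Lever angle, rad: 0 = up, leaning 0.6 back (+x of the stand); grows as it is pulled to the front (-x) about the y axis through lever_pivot; stop at 1.05. A spring always returns it to 0: about 3 N at the grip at first, 6 to 7 N at the end. Blocked at about 0.12 while the catch stands.
- lever_pivot (a point): Axis of the lever, at (-50, -90, 50) mm in the stand's frame; the grip is 130 mm from it.
- lever_grip (a point): Middle of the grey round grip bar of the lever, 16 mm diameter, along the stand's y. On its centreline, at x = -50 + 130 sin(0.6 - q), y = -125, z = 50 + 130 cos(0.6 - q) mm in the stand's frame (q = lever joint). Free from 50 mm right (-y) of it to 25 mm left, where the 12 mm steel stem joins. Pinched from above across x it turns in the fingers.
- catch (a joint): Catch angle, rad: 0 = upright in front of the lever stem, blocking it (starts at 0 to 0.12); grows as it is tipped outward to the right (stand's -y) about the x axis through catch_pivot; stop at 1.4, nearly flat. Light (under 1.5 N at the head), stays where left or falls further outward. Clear of the stem from 0.5; tip it to 1.0 or more.
- catch_pivot (a point): Axis of the catch, at (-65, -90, 80) mm in the stand's frame.
- catch_head (a point): Centre of the catch's head, a steel block 58 (x) x 14 (y) x 30 (z) mm on a thin stalk, 55 mm above the catch's axis. Standing: at (-49, -90, 135) mm in the stand's frame, x -78..-20, z 120..150; its flat faces look to +y and -y.
- spare_dish: Bystander: loose covered glass dish 94 x 114 x 70 mm, origin at the centre of its underside.
- slide_box: Bystander: loose closed black slide box with grey lid, 100 x 170 x 34 mm, origin at the centre of its underside.
- wash_bottle: Bystander: loose round bottle, diameter 66 mm, 150 mm tall, origin at the centre of its underside.

How it is judged (in metres and radians):
On the way, in this order (a step that is already met when the one before it is completed fails the run):
1. the rack hangs free and still on the raised hook, by the middle of its handle bar (distance between rack_bar and hook_seat below 0.02 m and contact force between rack and dip_hook above 0.8 N and contact force between rack and the fingers below 0.05 N and contact force between rack and the arm below 0.05 N and height (world z) of rack above 0.08 m and linear speed of rack below 0.08 m/s and value of joint catch below 0.4 rad and value of joint dip_lever below 0.2 rad), for 0.2 s.
2. the catch is flipped clear while the lever is still up (value of joint catch above 0.8 rad and value of joint dip_lever below 0.2 rad and distance between rack_bar and hook_seat below 0.02 m), for 0.1 s.
At the end, for the whole second after the job is handed in: Lever held by the fingers (over 1.5 N) past 0.93 rad, catch past 0.8 rad; rack untouched, still, upright within 0.3 rad, hanging on the hook (bar within 20 mm of the seat), its underside at least 25 mm below the dish rim and within 30 mm of the dish centre (value of joint dip_lever above 0.93 rad and contact force between the fingers and dip_lever above 1.5 N and value of joint catch above 0.8 rad and distance between rack_bar and hook_seat below 0.02 m and contact force between rack and dip_hook above 0.8 N and z of rack in the frame of dish_rim below -0.025 m and horizontal distance between rack and dish_rim below 0.03 m and angle between rack's own z axis and vertical below 0.3 rad and linear speed of rack below 0.08 m/s and contact force between rack and the fingers below 0.05 N and contact force between rack and the arm below 0.05 N); the arm keeps its last pose, push and grip.
It fails at once if the rack is tipped by more than 0.7 rad (angle between rack's own z axis and vertical above 0.7 rad).
It fails at once if the spare dish is shifted more than 30 mm (distance of spare_dish from where it was at the start of the episode above 0.03 m).
It fails at once if the slide box is shifted more than 30 mm (distance of slide_box from where it was at the start of the episode above 0.03 m).
It fails at once if the bottle is shifted more than 30 mm (distance of wash_bottle from where it was at the start of the episode above 0.03 m).
It also fails if it takes over 66 s, if anything falls off the work surface, if the arm or the gripper's body presses on something with over 40 N, if the wrist force passes 120 N, or if a joint passes its speed limit or range.

### The arm

A 6-joint arm with a two-finger parallel gripper is mounted at the origin on the work surface. World frame = base frame: x ahead of the robot, y to its left, z up, the work surface at z = 0. Lengths are in mm, angles in rad, forces in N, time in s.
With the tool pointing down it reaches from about 350 to 875 mm from the base axis. Payload 4.2 kg.
Tool frame: the origin (TCP) lies between the finger pads; the fingertips stand 11 mm ahead of it and the grasp point (between the pads) lies 8 mm behind it; z points along the fingers, y is the direction in which the jaws open and shut (so a half turn about z gives the same grasp; the last joint's range is limited). The gripper opens to 85 mm and grips with 20 to 120 N. Pads are 22 mm wide; open, the fingers measure 114 mm over their backs; the gripper's body (76 mm by 85 mm) begins 54 mm behind the grasp point. The pads swing forward as they close: fully open they stand 13 mm farther back than shut.
Start: joints at [0.259, 0.385, 0.008, 0, -1.194, -0.259], TCP at [624.979, 0.025, 242.312] pointing down, gripper open.
Joint ranges: [-3.14, 3.14], [-1.21, 2.06], [-1.07, 1.41], [-3.16, 2.05], [-2.99, -0.16], [-3.1, 3.1]. Speed limits (rad/s): [2.79, 2.79, 3.14, 3.14, 3.14, 3.14].

### API

Orientations are given as a unit quaternion [x, y, z, w].
In Python, from bench import * gives the robot as it stands.
- The arm moves only by the tool servo_tool, never from a script. Its argument "rows" is a list of rows, each a list of 7 numbers: the opening, from 0 (shut) to 1 (fully open), then the shift along the tool's x, y, z in cm, then the turn, a rotation vector about the tool's x, y, z in degrees. A call has 1 to 12 rows; each row shifts and turns the commanded pose from where the row before left it, along the tool's axes as they then stand; what a row does not reach is not made up. A row lasts 1/10 s, in which the tool goes at most 50 mm and 8.59 degrees, less where a joint would pass 70% of its speed; a pose out of reach is approached as far as the arm can. A call is refused whole if a number of a shift passes 5 or a number of a turn 8.59, either way. A call with a gripper value outside its range is refused whole. The fingers move at their own pace and stop on an object; the grip force is fixed at half the most. Time passes only in rows, so rows that do not move let the fingers close. It gives the time, the measured TCP pose, the force and the opening at its end, in the units of the state.
- read_state(): the state, without advancing time (a new reading comes with each control period).
- get_image(name): name is "scene" or "side" or "wrist"; returns a dict with "image" (480x640x3 uint8, red, green, blue), "mtx" (3x3 intrinsics, pixels), "extrinsics" (4x4, takes a point from camera to world coordinates). Camera axes: x right, y up, looking along -z (the intrinsics and any distortion apply to the point x, -y, -z); pixel columns grow to the right and rows downward; lengths in mm; the calibration is good to about 2 mm. The wrist camera is an equidistant fisheye: a pixel r from the principal point sees the ray r / f radians off the axis. A picture is of the moment at which its call begins. There is no depth.
- job_done(): hands the job in, once; it reports no verdict.
The state is a dict: "clock": time; "joints": joint angles; "joint_vel": joint speeds; "joint_efforts": joint torques, N m; "position": TCP position; "ee_rot": TCP orientation; "contact_force": force on the tool from outside, world axes, zero at the start; "wrist_torque": the same for the moment, N m; "gripper_width": finger opening in mm.
Only numpy, scipy, OpenCV 4.12 (cv2) and the standard library are available. Lean on these libraries where they do the work, as an engineer would, in place of code of your own. Each camera call takes 0.05 s, during which the arm holds its last target. There are 200 camera calls.

## Working session

There is one attempt and no reset: what is moved stays moved. The work goes in short steps, Python scripts to look and compute and a tool call to move; the robot and the scene stay as the last step left them, time stands still between calls to the robot, and variables do not carry over. Pictures are saved under pics/ and viewed, about 8 in all and at most 12, crops included, and the job is handed in when it is done.

Besides the shell and the picture viewer there is one more tool, called by a JSON object that holds its "name" and its "arguments". servo_tool: Moves the arm, as the interface text tells. Its arguments: {"type":"object","properties":{"rows":{"type":"array","items":{"type":"array","items":{"type":"number"}}}},"required":["rows"]}

```bash
mkdir -p pics && cat > h.py <<'E'
from bench import *
import numpy as np, cv2
from scipy.spatial.transform import Rotation as R
def snap(n,f):
    d=get_image(n); cv2.imwrite('pics/'+f,d['image'][:,:,::-1]); np.savez('pics/'+f[:-4]+'.npz',m=d['mtx'],e=d['extrinsics'])
    return d
E
python3 - <<'E'
from h import *
for n in ['scene','side','wrist']:
    d=snap(n,n+'0.png'); print(n,{k:np.round(v,3).tolist() for k,v in d.items() if k not in('image',)})
print(read_state())
E
```

```text
scene {'mtx': [[461.625, 0.0, 323.339], [0.0, 461.625, 244.374], [0.0, 0.0, 1.0]], 'extrinsics': [[0.059, -0.682, 0.729, 1363.207], [0.998, 0.044, -0.04, -59.908], [-0.005, 0.73, 0.683, 939.222], [0.0, 0.0, 0.0, 1.0]]}
side {'mtx': [[614.588, 0.0, 341.357], [0.0, 614.588, 245.447], [0.0, 0.0, 1.0]], 'extrinsics': [[-0.999, 0.009, -0.034, 449.334], [-0.031, -0.641, 0.767, 1085.752], [-0.015, 0.768, 0.641, 1052.512], [0.0, 0.0, 0.0, 1.0]]}
wrist {'mtx': [[371.648, 0.0, 324.584], [0.0, 371.648, 233.558], [0.0, 0.0, 1.0]], 'extrinsics': [[-1.0, -0.0, 0.002, 624.847], [-0.0, -0.965, -0.264, -66.743], [0.002, -0.264, 0.965, 373.792], [0.0, 0.0, 0.0, 1.0]]}
{'clock': 0.15, 'joints': array([ 2.58611498e-01,  3.85340544e-01,  6.97931348e-03, -3.76031140e-04,
       -1.19399815e+00, -2.58580723e-01]), 'joint_vel': array([-0.00085283, -0.00033123,  0.00542347,  0.00202138, -0.00180414,
        0.00174636]), 'joint_efforts': array([-6.03353892e-04, -3.92678475e+01,  1.88581592e+01,  4.18858320e+00,
       -3.39302780e-03,  5.70479813e-06]), 'position': array([6.24589603e+02, 3.29412304e-02, 2.41508564e+02]), 'ee_rot': array([-7.07068420e-01,  7.07144687e-01,  5.44006446e-04, -5.87698324e-04]), 'contact_force': array([-0.85172923, -0.87093866, -0.27841681]), 'wrist_torque': array([ 0.01041051, -0.03423864,  0.05426761]), 'gripper_width': 85.49096722894448}
```

View pics/scene0.png

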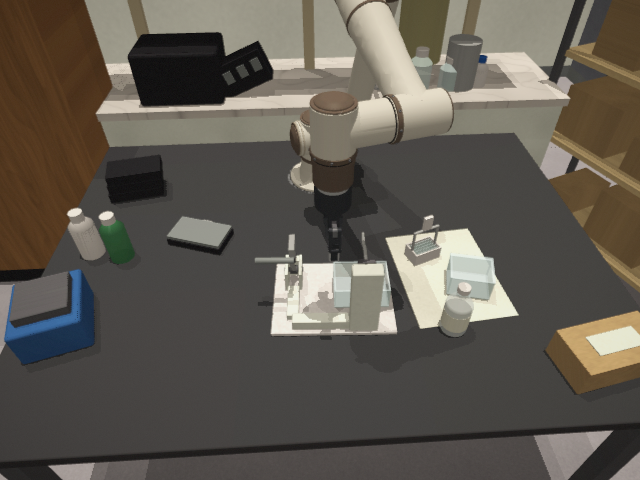

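View pics/side0.png

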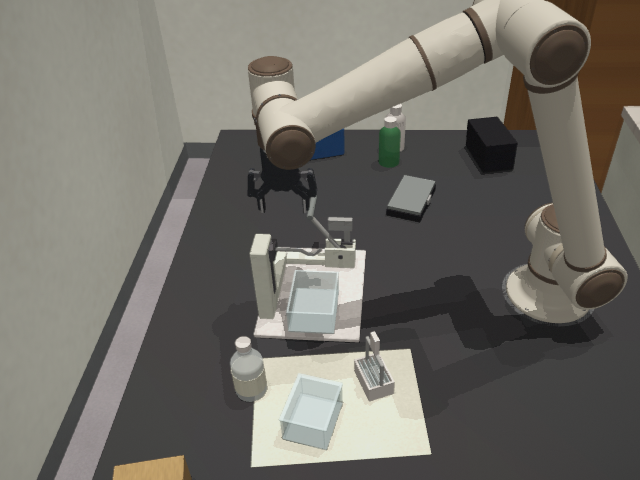

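The scene view shows the stand at about (333,297), the rack at (424,248), the spare dish at (470,277), the bottle at (456,312) and the slide box at (200,234). The side view shows the rack at (375,375) and the stand at (312,290). I'll zoom in to measure.

```bash
python3 - <<'E'
import cv2,numpy as np
def crop(f,x0,y0,x1,y1,s,o):
    a=cv2.imread(f)[y0:y1,x0:x1]; a=cv2.resize(a,None,fx=s,fy=s,interpolation=cv2.INTER_CUBIC)
    for x in range(-(-x0//20)*20,x1,20): 
        cv2.line(a,((x-x0)*s,0),((x-x0)*s,6),(0,0,255),1); cv2.putText(a,str(x),((x-x0)*s,18),0,.35,(0,0,255),1)
    for y in range(-(-y0//20)*20,y1,20):
        cv2.line(a,(0,(y-y0)*s),(6,(y-y0)*s),(0,0,255),1); cv2.putText(a,str(y),(8,(y-y0)*s+4),0,.35,(0,0,255),1)
    cv2.imwrite(o,a)
crop('pics/scene0.png',250,205,450,350,4,'pics/sc1.png')
crop('pics/side0.png',240,205,440,350+5,4,'pics/sd1.png')
crop('pics/side0.png',340,320,420,400,7,'pics/sd2.png')
E
```

```text
(no output)
```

View pics/sc1.png

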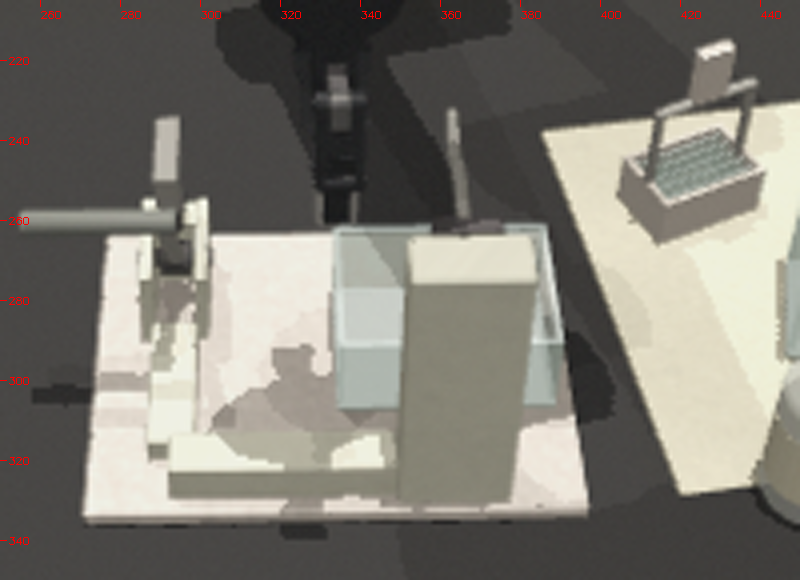

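View pics/sd1.png

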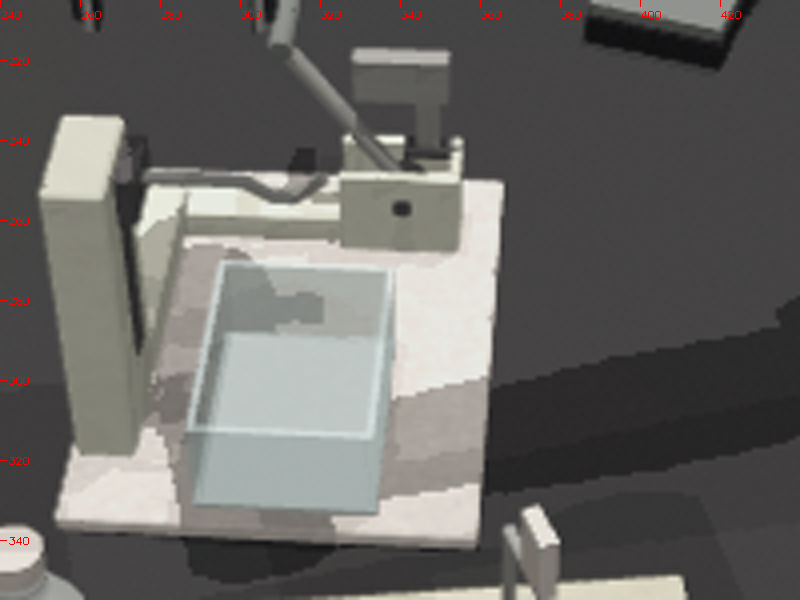

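View pics/sd2.png

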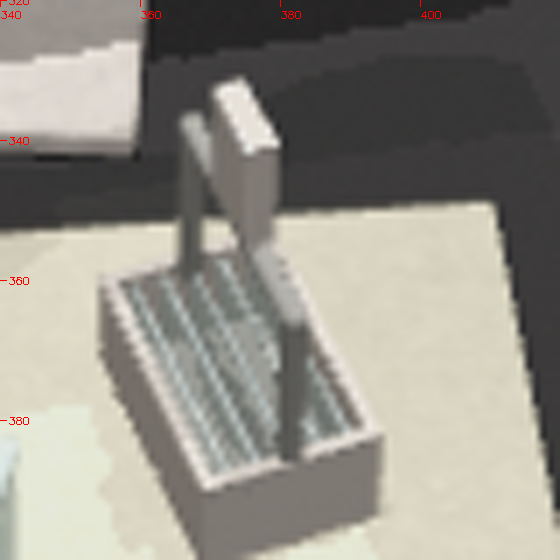

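```bash
cat > fit.py <<'E'
import numpy as np
from scipy.optimize import least_squares
C={n:np.load(f'pics/{n}0.npz') for n in('scene','side')}
def proj(n,P):
    e=C[n]['e'];m=C[n]['m'];p=(P-e[:3,3])@e[:3,:3];
    return np.c_[m[0,0]*p[:,0]/-p[:,2]+m[0,2], -m[1,1]*p[:,1]/-p[:,2]+m[1,2]]
def fit(D,g):
    def pts(v,P):
        c,s=np.cos(v[2]),np.sin(v[2]);P=np.array(P,float)
        return np.c_[v[0]+c*P[:,0]-s*P[:,1],v[1]+s*P[:,0]+c*P[:,1],P[:,2]]
    f=lambda v:np.concatenate([(proj(n,pts(v,[a for a,b in L]))-[b for a,b in L]).ravel() for n,L in D.items()])
    r=least_squares(f,g,loss='soft_l1',x_scale=[10,10,.1]); 
    print(np.round(r.x,4)); print(np.round(f(r.x).reshape(-1,2),1).tolist()); return r.x
S={'scene':[((130,-142,12),(271.25,334)),((130,168,12),(397,333)),((-110,-142,12),(276.75,264)),((126,50,212),(352.5,275.25)),((126,120,212),(383,275.5)),((90,50,212),(353.5,263.5)),((90,120,212),(384,264)),((23.4,-175,157.3),(255.5,260)),((-52,15,75),(333.5,261.75)),((52,15,75),(334,291.25)),((52,155,75),(390.5,290.75)),((-52,155,75),(386.75,261.5))],
'side':[((-110,168,12),(358.75,341.75)),((130,168,12),(254.5,335.25)),((-110,-142,12),(365.5,250.5)),((90,120,212),(266.5,254.75)),((126,120,212),(250.5,254.25)),((126,50,212),(256.75,234.25)),((90,50,212),(270.5,234.5)),((52,15,75),(295.5,271)),((-52,15,75),(338,272)),((-52,155,75),(334,314.25)),((52,155,75),(287.5,313))]}
K={'side':[((28,42,40),(369.7,389.7)),((-28,42,40),(394.3,382)),((28,-42,40),(354.6,360.4)),((-28,42,0),(394.3,393.9)),((0,0,145),(375,336.9))],
'scene':[((0,0,145),(428.75,216.75)),((28,-42,0),(414.5,265.75)),((28,42,0),(440.5,255.75)),((28,-42,40),(414,257.5)),((28,42,40),(441,248)),((-28,-42,40),(406,245))]}
s=fit(S,[650,0,0]);k=fit(K,[550,250,.4]); np.savez('fit.npz',s=s,k=k)
c,si=np.cos(s[2]),np.sin(s[2])
for n,p in dict(hook=(0,85),grip=(23.4,-125),head=(-49,-90)).items(): print(n,s[0]+c*p[0]-si*p[1],s[1]+si*p[0]+c*p[1])
E
python3 fit.py
```

```text
[ 5.572372e+02 -4.044300e+00 -4.190000e-02]
[[-0.1, -1.3], [0.9, -2.4], [-0.1, -1.3], [0.3, -1.1], [2.2, -1.9], [-1.7, -1.3], [-0.7, -2.2], [-0.2, -0.0], [-0.3, -1.1], [0.6, -0.8], [0.6, -1.2], [-0.6, -1.6], [0.2, -1.7], [-1.8, -0.0], [-0.4, -0.2], [-1.1, 0.1], [-2.0, -0.1], [-2.2, -0.8], [0.3, -0.5], [-1.4, -0.7], [-0.2, 0.0], [-1.1, 0.8], [-1.8, 0.1]]
[4.231563e+02 2.760899e+02 4.025000e-01]
[[-0.5, 0.8], [0.3, -0.0], [-1.2, -0.4], [-0.5, 0.2], [-0.3, -0.3], [-0.1, -0.6], [0.1, -0.3], [-1.7, 0.4], [2.5, -2.1], [0.1, -1.9], [-0.8, -1.9]]
hook 560.8003685684872 80.88096203760477
grip 575.3766714195411 -129.9153647690888
head 504.5075001522272 -91.91114705731202
```

{"name": "servo_tool", "arguments": {"rows": [[1, -2.76, 2.02, -0.58, 0, 0, 0], [1, -2.76, 2.02, -0.58, 0, 0, 0], [1, -2.76, 2.02, -0.58, 0, 0, 0], [1, -2.76, 2.02, -0.58, 0, 0, 0], [1, -2.76, 2.02, -0.58, 0, 0, 0], [1, -2.76, 2.02, -0.58, 0, 0, 0], [1, -2.76, 2.02, -0.58, 0, 0, 0], [1, -2.76, 2.02, -0.58, 0, 0, 0], [1, -2.76, 2.02, -0.58, 0, 0, 0], [1, -2.76, 2.02, -0.58, 0, 0, 0], [1, 0, 0, 0, 0, 0, 0]]}}

```text
clock: 1.25
position: [421.5, 278.5, 301.1]
ee_rot: [0.709, -0.706, -0.0, -0.001]
contact_force: [-0.5, -0.0, -0.1]
gripper_width: 85.2
```

{"name": "servo_tool", "arguments": {"rows": [[1, 0, 0, 2, 0, 0, -5.77], [1, 0, 0, 2, 0, 0, -5.77], [1, 0, 0, 2, 0, 0, -5.77], [1, 0, 0, 2, 0, 0, -5.77], [1, 0, 0, 0, 0, 0, 0], [1, 0, 0, 0, 0, 0, 0], [1, 0, 0, 0, 0, 0, 0]]}}

```text
clock: 1.95
position: [423.7, 276.4, 221.5]
ee_rot: [0.834, -0.552, 0.0, -0.001]
contact_force: [-0.1, 0.5, 0.2]
gripper_width: 85.8
```

```bash
cat >> h.py <<'E'
def st():
    s=read_state(); r=R.from_quat(s['ee_rot']).as_matrix()
    print('t',round(s['clock'],2),'p',np.round(s['position'],1),'yaw_deg',round(np.degrees(np.arctan2(-r[1,1],-r[0,1])),2),'z',np.round(r[:,2],4),'F',np.round(s['contact_force'],1),'w',round(s['gripper_width'],1),'j',np.round(s['joints'],2)); return s
def fish(d,P):
    e=d['extrinsics'];m=d['mtx'];p=(np.atleast_2d(P)-e[:3,3])@e[:3,:3]*[1,-1,-1]
    rho=np.hypot(p[:,0],p[:,1]);th=np.arctan2(rho,p[:,2])
    return np.c_[m[0,0]*th*p[:,0]/rho+m[0,2],m[1,1]*th*p[:,1]/rho+m[1,2]]
E
python3 - <<'E'
from h import *
st(); d=snap('wrist','w1.png'); k=np.load('fit.npz')['k']
c,s=np.cos(k[2]),np.sin(k[2])
P=[[k[0]+c*x-s*y,k[1]+s*x+c*y,z] for x,y,z in [(5,13,145),(5,-13,145),(-5,13,145),(-5,-13,145),(28,42,40),(28,-42,40),(-28,42,40),(-28,-42,40)]]
uv=fish(d,P); print(uv.round(1).tolist())
a=cv2.imread('pics/w1.png')
for q in uv: cv2.circle(a,tuple(int(round(x)) for x in q),3,(0,0,255),1)
cv2.imwrite('pics/w1m.png',a)
E
```

```text
t 1.95 p [423.7 276.4 221.5] yaw_deg 23.0 z [ 0.0017  0.0014 -1.    ] F [-0.1  0.5  0.2] w 85.8 j [ 0.9   0.2  -0.31  0.   -1.06 -0.5 ]
[[317.7, 269.7], [317.5, 227.8], [334.4, 269.7], [334.7, 227.8], [294.6, 258.0], [292.8, 163.6], [357.2, 258.0], [359.1, 163.6]]
```

View pics/w1m.png

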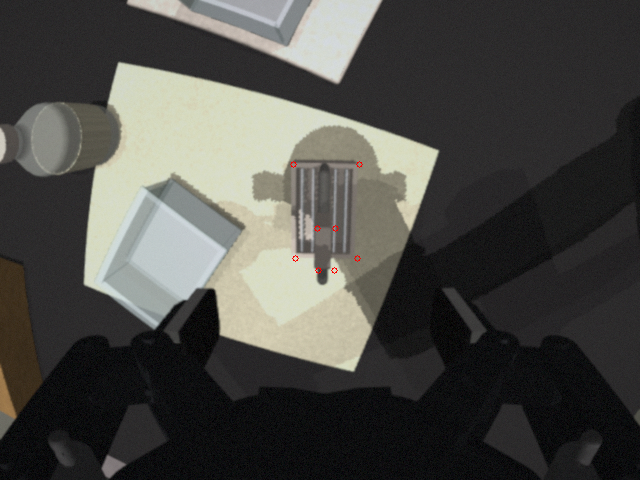

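The wrist view shows the rack at about (323,207), roughly 2–4 px off the predicted marks, with its yaw well aligned. I'll take one zoomed crop to refine the position.

```bash
python3 - <<'E'
import cv2,numpy as np
a=cv2.imread('pics/w1.png')[150:295,270:380]
a=np.clip(255*(a/255.)**.6,0,255).astype(np.uint8)
a=cv2.resize(a,None,fx=4,fy=4,interpolation=cv2.INTER_CUBIC)
for x in range(270,380,10): cv2.putText(a,str(x),((x-270)*4,10),0,.3,(0,0,255),1)
for y in range(150,295,10): cv2.putText(a,str(y),(0,(y-150)*4+4),0,.3,(0,0,255),1)
cv2.imwrite('pics/w1z.png',a)
E
```

```text
(no output)
```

View pics/w1z.png

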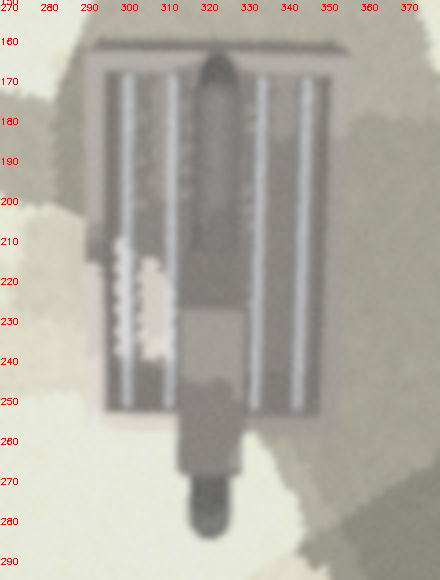

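{"name": "servo_tool", "arguments": {"rows": [[1, 0, -0.3, 1.5, 0, 0, 0], [1, 0, 0, 2, 0, 0, 0], [1, 0, 0, 2, 0, 0, 0], [1, 0, 0, 2, 0, 0, 0], [1, 0, 0, 1, 0, 0, 0], [1, 0, 0, 0.7, 0, 0, 0], [1, 0, 0, 0, 0, 0, 0], [1, 0, 0, 0, 0, 0, 0]]}}

```text
clock: 2.8
position: [426.2, 277.7, 129.2]
ee_rot: [0.834, -0.551, 0.0, -0.001]
contact_force: [0.2, -0.6, 0.7]
gripper_width: 85.5
```

{"name": "servo_tool", "arguments": {"rows": [[0.4, 0, 0, 0, 0, 0, 0], [0.3, 0, 0, 0, 0, 0, 0], [0.2, 0, 0, 0, 0, 0, 0], [0.1, 0, 0, 0, 0, 0, 0], [0, 0, 0, 0, 0, 0, 0], [0, 0, 0, 0, 0, 0, 0], [0, 0, 0, 0, 0, 0, 0], [0, 0, 0, 0, 0, 0, 0], [0, 0, 0, 0, 0, 0, 0], [0, 0, 0, 0, 0, 0, 0]]}}

```text
clock: 3.8
position: [425.7, 277.1, 128.5]
ee_rot: [0.834, -0.551, 0.0, 0.0]
contact_force: [-1.3, -1.4, 3.7]
gripper_width: 8.9
```

```bash
python3 -c "
from h import *
st()"
```

```text
t 3.8 p [425.7 277.1 128.5] yaw_deg 23.09 z [-1.e-04 -2.e-04 -1.e+00] F [-1.3 -1.4  3.7] w 8.9 j [ 0.9   0.31 -0.43  0.   -0.83 -0.49]
```

{"name": "servo_tool", "arguments": {"rows": [[0, 0, 0, -1, 0, 0, 0], [0, 0, 0, -2.2, 0, 0, 0], [0, 0, 0, -3, 0, 0, 0], [0, 0, 0, -3, 0, 0, 0], [0, 0, 0, -2, 0, 0, 0], [0, 0, 0, -1, 0, 0, 2], [0, 0, 0, 0, 0, 0, 5], [0, 0, 0, 0, 0, 0, 6], [0, 0, 0, 0, 0, 0, 6], [0, 0, 0, 0, 0, 0, 4.5], [0, 0, 0, 0, 0, 0, 2], [0, 0, 0, 0, 0, 0, 0]]}}

```text
clock: 5.0
position: [425.5, 277.2, 250.2]
ee_rot: [-0.692, 0.722, 0.0, -0.0]
contact_force: [0.1, -1.2, -2.5]
gripper_width: 9.1
```

{"name": "servo_tool", "arguments": {"rows": [[0, 1.0, -0.43, 0, 0, 0, 0], [0, 2.0, -0.87, 0, 0, 0, 0], [0, 2.5, -1.1, 0, 0, 0, 0], [0, 2.5, -1.1, 0, 0, 0, 0], [0, 2.5, -1.1, 0, 0, 0, 0], [0, 2.5, -1.1, 0, 0, 0, 0], [0, 2.5, -1.1, 0, 0, 0, 0], [0, 2.0, -0.9, 0, 0, 0, 0], [0, 1.0, -0.4, 0, 0, 0, 0], [0, 0.5, -0.2, 0, 0, 0, 0], [0, 0, 0, 0, 0, 0, 0], [0, 0, 0, 0, 0, 0, 0]]}}

```text
clock: 6.2
position: [500.5, 84.3, 250.3]
ee_rot: [-0.692, 0.722, 0.0, 0.0]
contact_force: [0.3, 0.7, -2.6]
gripper_width: 9.2
```

```bash
python3 - <<'E'
from h import *
st(); d=snap('wrist','w2.png'); v=np.load('fit.npz')['s']
c,s=np.cos(v[2]),np.sin(v[2])
P=[[v[0]+c*x-s*y,v[1]+s*x+c*y,z] for x,y,z in [(-25,85,204),(21,85,201),(90,50,212),(90,120,212),(126,50,212),(-52,15,75),(52,15,75),(-110,-142,12),(-78,-83,150),(-20,-83,150),(-78,-97,150),(-20,-97,150),(23.4,-175,157.3)]]
uv=fish(d,P); print(uv.round(1).tolist())
a=cv2.imread('pics/w2.png')
for q in uv: cv2.circle(a,tuple(int(round(x)) for x in q),3,(0,0,255),1)
cv2.imwrite('pics/w2m.png',a)
E
```

```text
t 6.2 p [500.5  84.3 250.3] yaw_deg -2.38 z [ 0.e+00  3.e-04 -1.e+00] F [ 0.3  0.7 -2.6] w 9.2 j [ 0.49  0.18 -0.26 -0.   -1.13 -0.53]
[[256.5, 264.9], [176.5, 261.6], [59.1, 206.2], [81.0, 317.9], [19.3, 208.1], [314.6, 129.2], [193.0, 133.4], [374.0, -16.9], [352.8, -19.1], [261.7, -17.4], [352.5, -37.4], [262.4, -35.6], [205.2, -119.7]]
```

View pics/w2m.png

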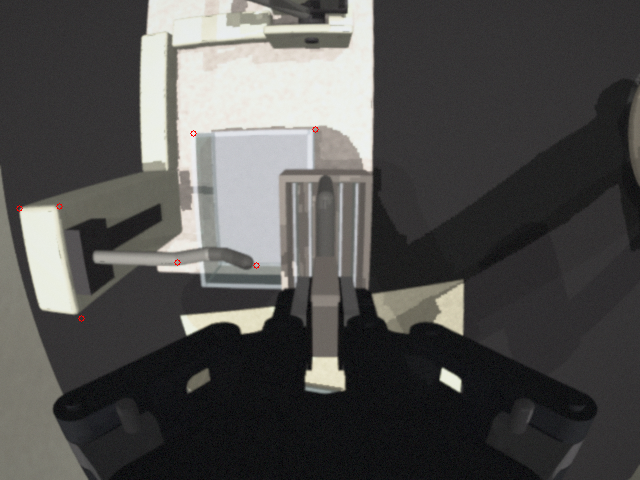

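The wrist view shows the rack held upright, with the handle plane along the image column. The hook tip at (247,264) and the column and dish corners are within about 3–9 px of prediction, so I'll go on over the hook.

{"name": "servo_tool", "arguments": {"rows": [[0, 0.1, -0.5, 0, 0, 0, 0], [0, 0, -1, 0, 0, 0, 0], [0, 0, -1, 0, 0, 0, 0], [0, 0, -1, 0, 0, 0, 0], [0, 0, -1, 0, 0, 0, 0], [0, 0, -0.8, 0, 0, 0, 0], [0, 0, -0.5, 0, 0, 0, 0], [0, 0, -0.24, 0, 0, 0, 0], [0, 0, 0, 0, 0, 0, 0], [0, 0, 0, 0, 0, 0, 0]]}}

```text
clock: 7.25
position: [560.7, 80.3, 250.3]
ee_rot: [-0.692, 0.722, 0.0, -0.0]
contact_force: [-0.9, -0.3, -2.0]
gripper_width: 9.0
```

{"name": "servo_tool", "arguments": {"rows": [[0, 0, 0, 0.6, 0, 0, 0], [0, 0, 0, 0.6, 0, 0, 0], [0, 0, 0, 0.5, 0, 0, 0], [0, 0, 0, 0.4, 0, 0, 0], [0, 0, 0, 0.2, 0, 0, 0], [0, 0, 0, 0.1, 0, 0, 0], [0, 0, 0, 0, 0, 0, 0], [0, 0, 0, 0, 0, 0, 0]]}}

```text
clock: 8.05
position: [561.1, 80.4, 226.5]
ee_rot: [-0.692, 0.722, -0.0, 0.0]
contact_force: [0.7, 0.6, -2.0]
gripper_width: 8.6
```

```bash
python3 - <<'E'
from h import *
st(); a=snap('side','s3.png')['image'][:,:,::-1][150:330,220:400]; b=snap('scene','c3.png')['image'][:,:,::-1][160:340,300:440]
cv2.imwrite('pics/m3.png',np.hstack([cv2.resize(x,None,fx=2.5,fy=2.5,interpolation=cv2.INTER_CUBIC) for x in(a,b)]))
E
```

```text
t 8.05 p [561.1  80.4 226.5] yaw_deg -2.42 z [ 4.e-04  1.e-04 -1.e+00] F [ 0.7  0.6 -2. ] w 8.6 j [ 0.43  0.3  -0.16  0.   -1.11 -0.47]
```

View pics/m3.png

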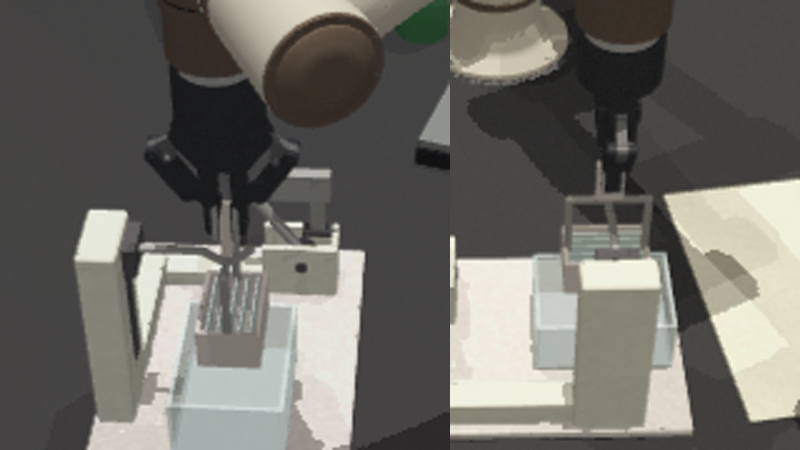

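The hook runs through the middle of the handle: in the side crop the rack sits over the valley at about (230,255), and in the scene crop the bar is centred on the hook. I'll lower the last 3 mm.

{"name": "servo_tool", "arguments": {"rows": [[0, 0, 0, 0.15, 0, 0, 0], [0, 0, 0, 0.1, 0, 0, 0], [0, 0, 0, 0, 0, 0, 0], [0, 0, 0, 0, 0, 0, 0]]}}

```text
clock: 8.55
position: [560.9, 80.3, 223.8]
ee_rot: [-0.692, 0.722, 0.0, -0.0]
contact_force: [-0.7, -0.5, -1.2]
gripper_width: 9.2
```

{"name": "servo_tool", "arguments": {"rows": [[0, 0, 0, 0.1, 0, 0, 0], [0, 0, 0, 0, 0, 0, 0], [0, 0, 0, 0, 0, 0, 0]]}}

```text
clock: 8.85
position: [561.1, 80.3, 223.2]
ee_rot: [-0.692, 0.722, -0.0, 0.0]
contact_force: [-0.2, -0.1, 0.9]
gripper_width: 8.7
```

{"name": "servo_tool", "arguments": {"rows": [[0.1, 0, 0, 0, 0, 0, 0], [0.15, 0, 0, 0, 0, 0, 0], [0.2, 0, 0, 0, 0, 0, 0], [0.3, 0, 0, 0, 0, 0, 0], [0.4, 0, 0, 0, 0, 0, 0], [0.5, 0, 0, 0, 0, 0, 0], [0.5, 0, 0, 0, 0, 0, 0], [0.5, 0, 0, -0.5, 0, 0, 0], [0.5, 0, 0, -1, 0, 0, 0], [0.5, 0, 0, -2, 0, 0, 0], [0.5, 0, 0, -2, 0, 0, 0], [0.5, 0, 0, -2, 0, 0, 0]]}}

```text
clock: 10.05
position: [561.1, 80.3, 299.7]
ee_rot: [-0.692, 0.722, -0.0, 0.001]
contact_force: [0.4, -0.0, 0.0]
gripper_width: 42.8
```

```bash
python3 - <<'E'
from h import *
st(); a=snap('side','s4.png')['image'][:,:,::-1][150:330,220:400]; b=snap('scene','c4.png')['image'][:,:,::-1][160:340,300:440]
cv2.imwrite('pics/m4.png',np.hstack([cv2.resize(x,None,fx=2.5,fy=2.5,interpolation=cv2.INTER_CUBIC) for x in(a,b)]))
v=np.load('fit.npz')['s'];c,s=np.cos(v[2]),np.sin(v[2])
for x,y in [(-58,-55),(-58,-90),(23.4,-135)]: print(x,y,v[0]+c*x-s*y,v[1]+s*x+c*y)
E
```

```text
t 10.05 p [561.1  80.3 299.7] yaw_deg -2.42 z [ 1.2e-03  2.0e-04 -1.0e+00] F [ 0.4 -0.   0. ] w 42.8 j [ 0.43  0.25 -0.04  0.   -1.28 -0.47]
-58 -55 496.98259932123784 -56.564635666740884
-58 -90 495.51541128902653 -91.53387013474341
23.4 -135 574.9574748389093 -139.90657461708952
```

View pics/m4.png

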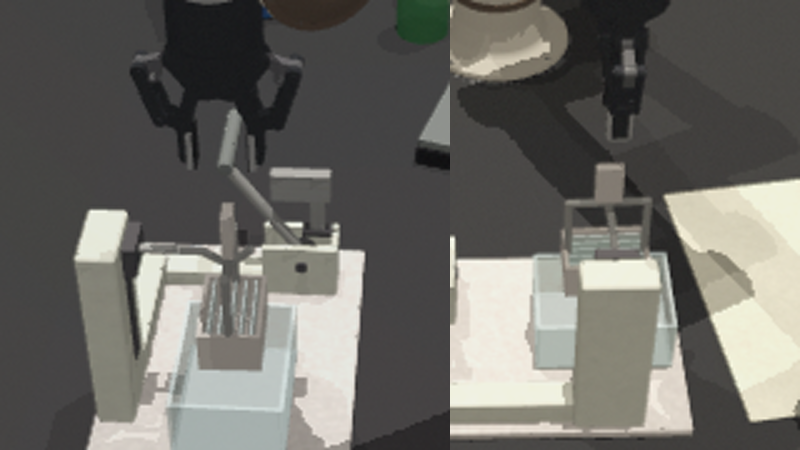

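The rack now hangs upright on the hook, with the fingers well clear and about 43 mm open. Next is the catch: close the fingers, go to its left side, descend and push right.

{"name": "servo_tool", "arguments": {"rows": [[0.3, 0.9, 0.4, 0, 0, 0, 0], [0, 1.9, 0.85, 0, 0, 0, 0], [0, 2.3, 1.0, 0, 0, 0, 0], [0, 2.3, 1.0, 0, 0, 0, 0], [0, 2.3, 1.0, 0, 0, 0, 0], [0, 1.9, 0.85, 0, 0, 0, 0], [0, 1.2, 0.5, 0, 0, 0, 0], [0, 0.47, 0.25, 0, 0, 0, 0], [0, 0, 0, 0, 0, 0, 0], [0, 0, 0, 0, 0, 0, 0]]}}

```text
clock: 11.15
position: [497.1, -49.6, 297.6]
ee_rot: [-0.692, 0.722, 0.0, -0.0]
contact_force: [-0.3, 0.1, 0.6]
gripper_width: -0.0
```

{"name": "servo_tool", "arguments": {"rows": [[0, 0, 0, 1.5, 0, 0, 0], [0, 0, 0, 3, 0, 0, 0], [0, 0, 0, 3, 0, 0, 0], [0, 0, 0, 3, 0, 0, 0], [0, 0, 0, 3, 0, 0, 0], [0, 0, 0, 2, 0, 0, 0], [0, 0, 0, 1.5, 0, 0, 0], [0, 0, 0, 0.5, 0, 0, 0], [0, 0, 0, 0, 0, 0, 0], [0, 0, 0, 0, 0, 0, 0]]}}

```text
clock: 12.15
position: [497.7, -49.4, 123.5]
ee_rot: [-0.692, 0.722, -0.0, 0.001]
contact_force: [-0.5, -1.1, 0.9]
gripper_width: -0.2
```

```bash
python3 - <<'E'
from h import *
st()
a=snap('side','s5.png')['image'][:,:,::-1][150:330,220:400]; b=snap('scene','c5.png')['image'][:,:,::-1][160:340,240:380]
cv2.imwrite('pics/m5.png',np.hstack([cv2.resize(x,None,fx=2.5,fy=2.5,interpolation=cv2.INTER_CUBIC) for x in(a,b)]))
E
```

```text
t 12.15 p [497.7 -49.4 123.5] yaw_deg -2.37 z [ 0.0014  0.     -1.    ] F [-0.5 -1.1  0.9] w -0.2 j [ 0.23  0.3  -0.46  0.   -0.81 -0.27]
```

View pics/m5.png

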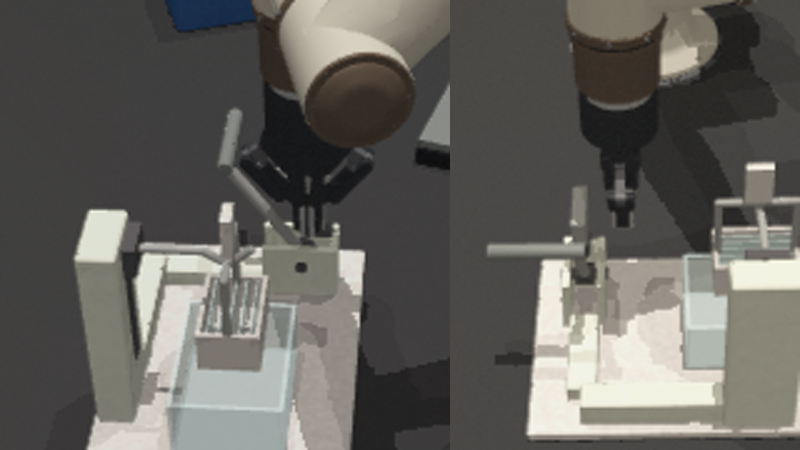

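The closed fingers stand just left of the catch head: in the scene crop the fingers are at (622,215) and the head at (580,200). The rack is still hanging. Push now.

{"name": "servo_tool", "arguments": {"rows": [[0, 1, 0, 0, 0, 0, 0], [0, 1, 0, 0, 0, 0, 0], [0, 1, 0, 0, 0, 0, 0], [0, 1, 0, 0, 0, 0, 0], [0, 1, 0, 0, 0, 0, 0], [0, 1, 0, 0, 0, 0, 0], [0, 1, 0, 0, 0, 0, 0], [0, 1, 0, 0, 0, 0, 0], [0, 0.8, 0, 0, 0, 0, 0], [0, 0.5, 0, 0, 0, 0, 0], [0, 0, 0, 0, 0, 0, 0], [0, 0, 0, 0, 0, 0, 0]]}}

```text
clock: 13.45
position: [492.9, -142.8, 122.8]
ee_rot: [-0.692, 0.722, 0.0, -0.0]
contact_force: [-0.2, 0.1, -0.5]
gripper_width: -0.1
```

```bash
python3 - <<'E'
from h import *
st()
E
```

```text
t 13.45 p [ 492.9 -142.8  122.8] yaw_deg -2.43 z [-2.e-04 -0.e+00 -1.e+00] F [-0.2  0.1 -0.5] w -0.1 j [ 0.03  0.32 -0.43  0.   -0.82 -0.08]
```

{"name": "servo_tool", "arguments": {"rows": [[0, 0, 0, -2, 0, 0, 0], [0, 0, 0, -3, 0, 0, 0], [0, 0, 0, -3, 0, 0, 0], [0.5, 0, 0, -2.5, 0, 0, 0], [1, -0.1, -1, 0, 0, 0, 0], [1, -0.2, -1.7, 0, 0, 0, 0], [1, -0.2, -1.8, 0, 0, 0, 0], [1, -0.2, -1.7, 0, 0, 0, 0], [1, -0.2, -1.2, 0, 0, 0, 0], [1, -0.2, -0.8, 0, 0, 0, 0], [1, 0, 0, 0, 0, 0, 0], [1, 0, 0, 0, 0, 0, 0]]}}

```text
clock: 14.65
position: [574.9, -135.0, 227.4]
ee_rot: [-0.692, 0.722, 0.0, -0.0]
contact_force: [-0.8, -0.1, 0.3]
gripper_width: 85.4
```

```bash
python3 - <<'E'
from h import *
st(); d=snap('wrist','w6.png'); v=np.load('fit.npz')['s']
c,s=np.cos(v[2]),np.sin(v[2])
uv=fish(d,[[v[0]+c*x-s*y,v[1]+s*x+c*y,z] for x,y,z in [(23.4,-175,157.3),(23.4,-100,157.3),(23.4,-150,157.3)]]); print(uv.round(1).tolist())
g=d['image'].astype(int).sum(2)//3
for q in uv[[0,2]]:
    r=int(round(q[1]))
    for rr in (r-25,r,r+10): print(rr,g[rr,int(q[0])-36:int(q[0])+37:2].tolist() if 0<=rr<480 else None)
print('col',g[max(0,int(uv[0,1])-60):int(uv[0,1])+40:3,int(round(uv[0,0]))].tolist())
E
```

```text
t 14.65 p [ 574.9 -135.   227.4] yaw_deg -2.41 z [-1.e-03  2.e-04 -1.e+00] F [-0.8 -0.1  0.3] w 85.4 j [ 0.04  0.34 -0.1  -0.   -1.13 -0.09]
[[324.3, 174.2], [324.3, 300.0], [324.3, 218.7]]
149 [38, 45, 42, 38, 40, 40, 40, 41, 39, 44, 43, 41, 40, 43, 42, 45, 42, 40, 41, 44, 43, 42, 44, 43, 44, 40, 44, 44, 43, 40, 40, 40, 41, 43, 56, 68, 70]
174 [43, 43, 45, 40, 40, 38, 41, 43, 42, 40, 50, 62, 69, 70, 68, 70, 68, 71, 69, 70, 71, 67, 70, 65, 47, 43, 39, 36, 36, 39, 37, 42, 35, 35, 39, 36, 33]
184 [43, 46, 43, 44, 43, 43, 41, 41, 41, 39, 61, 75, 82, 89, 94, 98, 97, 104, 103, 105, 99, 94, 91, 84, 70, 38, 37, 35, 39, 36, 36, 37, 38, 36, 38, 39, 40]
194 [130, 128, 126, 133, 135, 142, 171, 175, 172, 170, 107, 74, 84, 90, 94, 101, 101, 109, 103, 100, 97, 84, 79, 82, 107, 156, 161, 167, 166, 163, 160, 160, 162, 162, 161, 160, 158]
219 [139, 129, 128, 138, 134, 145, 170, 182, 194, 177, 113, 73, 77, 75, 81, 83, 85, 87, 86, 87, 87, 86, 81, 79, 116, 159, 159, 156, 159, 146, 124, 125, 126, 130, 128, 132, 130]
229 [150, 149, 149, 150, 153, 170, 199, 199, 192, 186, 117, 70, 74, 81, 82, 84, 86, 88, 87, 86, 84, 85, 80, 75, 113, 163, 165, 163, 163, 154, 144, 142, 129, 125, 125, 119, 115]
col [68, 64, 65, 69, 56, 43, 43, 43, 41, 44, 39, 42, 41, 39, 41, 41, 43, 41, 45, 42, 69, 102, 104, 106, 103, 103, 104, 104, 102, 88, 88, 87, 91, 87]
```

{"name": "servo_tool", "arguments": {"rows": [[1, 0, 0, 1.5, 0, 0, 0], [1, 0, 0, 2, 0, 0, 0], [1, 0, 0, 2, 0, 0, 0], [1, 0, 0, 1.5, 0, 0, 0], [0.7, 0, 0, 0.6, 0, 0, 0], [0.5, 0, 0, 0.25, 0, 0, 0], [0.3, 0, 0, 0, 0, 0, 0], [0.2, 0, 0, 0, 0, 0, 0], [0.1, 0, 0, 0, 0, 0, 0], [0, 0, 0, 0, 0, 0, 0], [0, 0, 0, 0, 0, 0, 0], [0, 0, 0, 0, 0, 0, 0]]}}

```text
clock: 15.9
position: [576.4, -135.2, 150.4]
ee_rot: [-0.692, 0.722, -0.001, 0.001]
contact_force: [1.6, 1.0, 3.5]
gripper_width: 14.0
```

{"name": "servo_tool", "arguments": {"rows": [[0, 0, 0, 0, 0, 0, 0], [0, 0, 0, 0, 0, 0, 0], [0, 0, 0, 0, 0, 0, 0]]}}

```text
clock: 16.2
position: [576.4, -135.3, 150.4]
ee_rot: [-0.692, 0.722, -0.001, 0.001]
contact_force: [2.0, 0.7, 6.0]
gripper_width: 14.3
```

```bash
python3 - <<'E'
from h import *
st()
q=np.r_[0:.99:.09,1.03]; x=130*np.sin(.6-q); z=130*np.cos(.6-q)
print(np.c_[q[1:],-np.diff(x)/10,-np.diff(z)/10].round(2).tolist())
E
```

```text
t 16.2 p [ 576.4 -135.3  150.4] yaw_deg -2.4 z [ 2.8e-03 -5.0e-04 -1.0e+00] F [2.  0.7 6. ] w 14.3 j [ 0.04  0.41 -0.2   0.   -0.96 -0.09]
[[0.09, 0.99, -0.62], [0.18, 1.05, -0.52], [0.27, 1.09, -0.43], [0.36, 1.12, -0.33], [0.45, 1.15, -0.23], [0.54, 1.16, -0.12], [0.63, 1.17, -0.02], [0.72, 1.17, 0.09], [0.81, 1.15, 0.19], [0.9, 1.13, 0.3], [1.03, 1.58, 0.6]]
```

{"name": "servo_tool", "arguments": {"rows": [[0, 0, 0.5, -0.31, 0, 0, 0], [0, 0, 0.49, -0.31, 0, 0, 0], [0, 0, 1.05, -0.52, 0, 0, 0], [0, 0, 0, 0, 0, 0, 0], [0, 0, 0, 0, 0, 0, 0]]}}

```text
clock: 16.7
position: [558.3, -134.3, 161.7]
ee_rot: [-0.692, 0.722, -0.003, 0.003]
contact_force: [8.5, -1.3, -0.1]
gripper_width: 14.2
```

{"name": "servo_tool", "arguments": {"rows": [[0, 0, 0.55, -0.22, 0, 0, 0], [0, 0, 0.54, -0.21, 0, 0, 0], [0, 0, 0, 0, 0, 0, 0]]}}

```text
clock: 17.0
position: [547.7, -133.9, 167.0]
ee_rot: [-0.692, 0.722, -0.004, 0.003]
contact_force: [6.5, -0.3, 4.2]
gripper_width: 14.3
```

{"name": "servo_tool", "arguments": {"rows": [[0, 0, 1.12, -0.33, 0, 0, 0], [0, 0, 1.15, -0.23, 0, 0, 0], [0, 0, 1.16, -0.12, 0, 0, 0], [0, 0, 1.17, -0.02, 0, 0, 0], [0, 0, 1.17, 0.09, 0, 0, 0], [0, 0, 1.15, 0.19, 0, 0, 0], [0, 0, 1.13, 0.3, 0, 0, 0], [0, 0, 0, 0, 0, 0, 0], [0, 0, 0, 0, 0, 0, 0]]}}

```text
clock: 17.9
position: [470.0, -130.4, 171.1]
ee_rot: [-0.693, 0.721, -0.006, 0.006]
contact_force: [5.5, 1.7, 15.0]
gripper_width: 13.7
```

{"name": "servo_tool", "arguments": {"rows": [[0, 0, 0.6, 0.2, 0, 0, 0], [0, 0, 0.6, 0.22, 0, 0, 0], [0, 0, 0.4, 0.18, 0, 0, 0], [0, 0, 0, 0, 0, 0, 0], [0, 0, 0, 0, 0, 0, 0]]}}

```text
clock: 18.4
position: [452.0, -129.6, 163.7]
ee_rot: [-0.693, 0.721, -0.004, 0.004]
contact_force: [3.5, 3.0, 13.9]
gripper_width: 14.0
```

```bash
python3 - <<'E'
from h import *
s=st(); v=np.load('fit.npz')['s']; c,si=np.cos(v[2]),np.sin(v[2])
d=s['position']-8*R.from_quat(s['ee_rot']).as_matrix()[:,2]-[v[0],v[1],0]; x=c*d[0]+si*d[1]; z=d[2]
print('q',.6-np.arctan2(x+50,z-50),'r',np.hypot(x+50,z-50))
a=snap('side','s7.png')['image'][:,:,::-1][170:350,220:400]; b=snap('scene','c7.png')['image'][:,:,::-1][170:350,250:410]
cv2.imwrite('pics/m7.png',np.hstack([cv2.resize(x,None,fx=2.3,fy=2.3,interpolation=cv2.INTER_CUBIC) for x in(a,b)]))
E
```

```text
t 18.4 p [ 452.  -129.6  163.7] yaw_deg -2.32 z [ 1.130e-02 -7.000e-04 -9.999e-01] F [ 3.5  3.  13.9] w 14.0 j [ 0.07  0.2  -0.48  0.   -0.88 -0.11]
q 0.9896891306368514 r 131.53005480111472
```

View pics/m7.png

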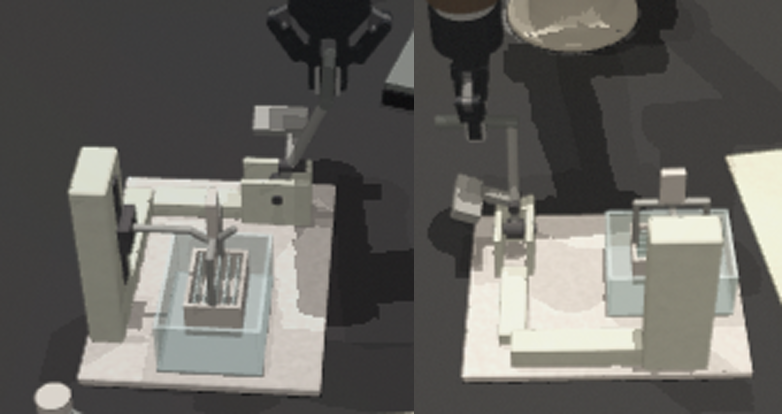

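The rack is down inside the dish, upright on the hook. The catch lies over to the right, with its head at (466,198) in the crop, and the fingers hold the lever at q ≈ 0.99. I'll pull gently on to the stop for margin.

{"name": "servo_tool", "arguments": {"rows": [[0, 0, 0.25, 0.0, 0, 0, 0], [0, 0, 0.25, 0.1, 0, 0, 0], [0, 0, 0.2, 0.1, 0, 0, 0], [0, 0, 0, 0, 0, 0, 0], [0, 0, 0, 0, 0, 0, 0], [0, 0, 0, 0, 0, 0, 0]]}}

```text
clock: 19.1
position: [447.7, -129.3, 161.8]
ee_rot: [-0.693, 0.721, -0.006, 0.006]
contact_force: [8.9, 1.1, 8.7]
gripper_width: 14.1
```

```bash
python3 - <<'E'
from h import *
s=st(); v=np.load('fit.npz')['s']; c,si=np.cos(v[2]),np.sin(v[2])
d=s['position']-8*R.from_quat(s['ee_rot']).as_matrix()[:,2]-[v[0],v[1],0]; x=c*d[0]+si*d[1]; z=d[2]
print('q',.6-np.arctan2(x+50,z-50),'r',np.hypot(x+50,z-50))
# numeric check of catch angle from scene picture: predicted head-centre pixels by angle
import fit
for f in (.6,.8,1.,1.2,1.4):
    y=-90-55*np.sin(f);zz=80+55*np.cos(f);P=np.array([[v[0]+c*-49-si*y,v[1]+si*-49+c*y,zz],[v[0]+c*-20-si*y,v[1]+si*-20+c*y,zz]])
    print(f,((fit.proj('scene',P)-[250,170])*2.3+[414,0]).round(0).tolist(),((fit.proj('side',P)-[220,170])*2.3).round(0).tolist())
E
```

```text
t 19.1 p [ 447.7 -129.3  161.8] yaw_deg -2.3 z [ 1.730e-02 -8.000e-04 -9.998e-01] F [8.9 1.1 8.7] w 14.1 j [ 0.07  0.19 -0.5   0.   -0.87 -0.11]
q 1.0259979968035622 r 131.51603401646423
[ 5.572372e+02 -4.044300e+00 -4.190000e-02]
[[-0.1, -1.3], [0.9, -2.4], [-0.1, -1.3], [0.3, -1.1], [2.2, -1.9], [-1.7, -1.3], [-0.7, -2.2], [-0.2, -0.0], [-0.3, -1.1], [0.6, -0.8], [0.6, -1.2], [-0.6, -1.6], [0.2, -1.7], [-1.8, -0.0], [-0.4, -0.2], [-1.1, 0.1], [-2.0, -0.1], [-2.2, -0.8], [0.3, -0.5], [-1.4, -0.7], [-0.2, 0.0], [-1.1, 0.8], [-1.8, 0.1]]
[4.231563e+02 2.760899e+02 4.025000e-01]
[[-0.5, 0.8], [0.3, -0.0], [-1.2, -0.4], [-0.5, 0.2], [-0.3, -0.3], [-0.1, -0.6], [0.1, -0.3], [-1.7, 0.4], [2.5, -2.1], [0.1, -1.9], [-0.8, -1.9]]
hook 560.8003685684872 80.88096203760477
grip 575.3766714195411 -129.9153647690888
head 504.5075001522272 -91.91114705731202
0.6 [[484.0, 180.0], [482.0, 199.0]] [[277.0, 115.0], [250.0, 114.0]]
0.8 [[477.0, 185.0], [475.0, 203.0]] [[278.0, 115.0], [251.0, 115.0]]
1.0 [[471.0, 191.0], [469.0, 209.0]] [[278.0, 118.0], [252.0, 117.0]]
1.2 [[467.0, 197.0], [466.0, 215.0]] [[279.0, 122.0], [253.0, 121.0]]
1.4 [[465.0, 204.0], [464.0, 222.0]] [[279.0, 128.0], [253.0, 127.0]]
```

The catch head at (466,198) matches about 1.2 rad, and the lever is at about 1.03 rad. I'll hold a moment, then hand in.

{"name": "servo_tool", "arguments": {"rows": [[0, 0, 0, 0, 0, 0, 0], [0, 0, 0, 0, 0, 0, 0], [0, 0, 0, 0, 0, 0, 0], [0, 0, 0, 0, 0, 0, 0], [0, 0, 0, 0, 0, 0, 0], [0, 0, 0, 0, 0, 0, 0]]}}

```text
clock: 19.7
position: [447.7, -129.4, 161.8]
ee_rot: [-0.693, 0.721, -0.006, 0.006]
contact_force: [8.0, 0.2, 7.7]
gripper_width: 13.9
```

```bash
python3 - <<'E'
from h import *
st(); job_done()
E
```

```text
t 19.7 p [ 447.7 -129.4  161.8] yaw_deg -2.3 z [ 1.730e-02 -9.000e-04 -9.998e-01] F [8.  0.2 7.7] w 13.9 j [ 0.07  0.19 -0.5   0.   -0.87 -0.11]
the job is handed in; nothing more can be done
```

I hung the rack on the hook by the middle of its handle and let go. I then tipped the catch outward and pulled the lever, which lowered the rack into the dish. I handed in at 19.7 s of the 66 s allowed, with the fingers still holding the lever pulled; the simulator reports no verdict.

- **Lever:** about 1.03 rad, worked out from the tool position. The pull force at the wrist was about 8 N, and the fingers were closed on the bar at about 14 mm.
- **Catch:** about 1.2 rad, judged from the scene picture.
- **Rack:** upright on the hook inside the dish, with nothing touching it. I saw this in the last picture, taken at about 0.99 rad, just before the final few millimetres of pull, and did not look again after that.
- **Other items:** the arm was never near the spare dish, slide box or bottle. I did not measure their positions again at the end.
- **Disagreements:** camera fits were off by up to about 2.5 px on corners, and by 9 px at the hook tip. The grip radius came out 1.5 mm long (131.5 against 130 mm), and a vertical force of about 8 N remained at the wrist. The opening read 1–2 mm under the true thickness both on the rack's tab and on the lever bar. None of these stopped the work.

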